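# Drag the sample tote forward from under the bench shelf with a pallet hook

## Task

Draw the hook out of its dock by its blade end and stand it on the bench, let go, then take it again by its handle; reach in under the clear shelf, hook the blade over the lip of the open tote and drag the tote straight forward until its empty front compartment is out from under the shelf while the jar compartment stays under. Then unhook and stand the hook on the bench, blade down, clear of the tote and not under the shelf. Do not touch the tote with the gripper, keep the two jars upright in the tote, and leave the carton and the other glassware where they are.

Things in the scene. Friction and masses are not known exactly. Their poses are not given: they have to be found in the camera images.
- hook: Pallet hook, 190 x 50 x 50 mm, 0.18 kg, stands on handle and blade. Origin: underside, mid-length; x from handle to blade, z up. Black handle x -95..-35 mm, 26 wide, z 0..50. Steel shaft 14 wide, x -35..90, z 38..50. Blade plate across the end x 89..95, 50 wide, z 0..50. At the start only the last 65 to 75 mm at the blade end stick out of the dock; grip the shaft there across y (x about 57).
- hook_tip (a point): middle of the lower edge of the hook's blade (hook frame x 92, y 0, z 0 mm)
- hook_grip (a point): point inside the hook's handle, 40 mm above its underside (hook frame x -65, y 0, z 40 mm); grip across y from above
- dock: Grey sheet-metal tunnel fixed to the bench, sheathing the hook's handle: 130 mm long (x), 64 wide, 68 high; inside 56 wide, 64 high. Origin: bench level under its middle; open mouth at x +65 mm facing its +x, the other end closed. The hook slides straight out along dock +x on the bench.
- shelf: Bench shelf fixed to the bench: clear top 240 mm deep (x), 460 wide (y), z 155..165 mm, on two end plates, no floor, open in front (-x, towards the robot); a bar 20 mm deep hangs under the back edge only. Origin: bench level under its middle. Two places, about 105 mm either side of the middle: one holds the tote, the other the carton.
- shelf_front (a point): middle of the lower front edge of the shelf's clear top (155 mm above bench); axes as the shelf: x into the shelf, y along the front edge, z up
- tote: Grey open tray, loose on the bench under the shelf, 140 mm deep (x), 160 wide (y), 60 high, walls 5, a 10 mm turned-out lip round the top, 0.3 to 0.55 kg. Origin: underside centre; front x -70 faces the robot, within 4 deg of square. A cross wall 46 high at x -12..-8 makes an empty front compartment (inside x -65..-12, y -75..75, floor 5 high) and a rear one with two jars.
- tote_lip (a point): top of the tote's front wall, outer face, middle (tote frame x -70, y 0, z 60 mm); the wall is 5 mm thick and the lip sticks out 10 mm more towards the robot. At the start it lies 35 to 60 mm behind the shelf's front edge.
- jar1: capped jar, 44 mm across, 62 mm tall, 80 g, loose, standing in the tote's rear compartment; origin underside centre
- jar2: second capped jar, the same
- carton: closed cardboard carton 140 x 150 x 90 mm under the shelf beside the tote, to be left alone; origin underside centre
- rack: tube rack with capped tubes, 64 x 164 x 115 mm, bystander; origin underside centre
- bottle: amber capped bottle, 68 mm across, 150 mm tall, bystander; origin underside centre
- pot: capped specimen pot, 66 mm across, 75 mm tall, bystander; origin underside centre
- beaker: glass beaker, 68 mm across, 85 mm tall, bystander; origin underside centre
- vial: small capped glass bottle, 40 mm across, 70 mm tall, bystander; origin underside centre
There are look-alikes about, which are no part of the job. What is shaped like the hook but red or yellow is not meant.

How it is judged:
By the outcome, as a careful person would: the job done as asked, in the order asked, and still so for the second after the job is handed in, with the robot touching nothing.
It also fails if it takes over 69 s, if anything falls off the work surface, if the arm or the gripper's body presses on something with over 40 N, if the wrist force passes 120 N, or if a joint passes its speed limit or range.

## Robot

A 6-joint arm with a two-finger parallel gripper is mounted at the origin on the work surface. World frame = base frame: x ahead of the robot, y to its left, z up, the work surface at z = 0. Lengths are in m, angles in rad, forces in N, time in s.
With the tool pointing down it reaches from about 0.3 to 0.775 m from the base axis. Payload 14.6 kg.
Tool frame: the origin (TCP) lies at the centre of the arm's flange, where the gripper is bolted on; the fingertips stand 199 mm ahead of it and the grasp point (between the pads) lies ctrl.tcp_to_grasp ahead of it (ctrl.tcp_to_grasp is the distance from the TCP to the grasp point, in m); z points along the fingers, y is the line along which they close (so a half turn about z gives the same grasp; the last joint's range is limited). The gripper opens to 94 mm and grips with 3 to 60 N. Pads are 16 mm wide; open, the fingers measure 119 mm over their backs; the gripper's body (75 mm by 177 mm) begins 78 mm behind the grasp point.
Start: joints at [1.168, 0.3, 1.521, -0, 1.321, -0.067], TCP at [0.181, 0.519, 0.405] pointing down, gripper open.
Joint ranges: [-3.03, 3.03], [-0.79, 2.21], [0.23, 2.52], [-1.04, 4.18], [0, 3.07], [-2.55, 2.55]. Speed limits (rad/s): [2.22, 2.22, 2.57, 3.14, 3.14, 3.14].

## Interface

Orientations are given as [roll, pitch, yaw] about the fixed x, y, z axes, in that order (R = Rz(yaw) Ry(pitch) Rx(roll)).
In Python, from station import ctrl gives the robot as it stands. The module is installed in compiled form; this text tells all that it offers.
- The arm moves only by the shell command python3 -m jog 'ROWS' [OPENING] [FORCE]. ROWS is JSON, a list of rows, each a list of 6 numbers: the shift along the tool's x, y, z in cm, then the turn, a rotation vector about the tool's x, y, z in rad. In form: [[tx, ty, tz, ax, ay, az], ...]. A call has 1 to 8 rows; each row is the pose to reach, as a shift and turn from the pose commanded when the call began, along the tool's axes at that moment; what a row does not reach only later rows make up. A row lasts 1/10 s, in which the tool goes at most 50 mm and 8.59 degrees, less where a joint would pass 70% of its speed; a pose out of reach is approached as far as the arm can. A call with a gripper value outside its range is refused whole. OPENING is the opening in per cent of the stroke, from 0 (shut) to 100 (fully open), set as the call begins (- or left out, the last holds). The fingers move at their own pace and stop on an object; FORCE is the grip in N (left out, the last holds). Time passes only in rows, so rows that repeat a pose let the fingers close. It gives the time, the measured TCP pose, the force, the opening and the grip force at its end, in the units of the state.
- ctrl.get_obs(): the state, without advancing time (a new reading comes with each control period).
- ctrl.camera(name): name is "side" or "top"; returns a dict with "img" (420x560x3 uint8, blue, green, red), "intrinsics" (3x3 intrinsics, pixels), "k1" (the pictures are not rectified: a ray, as slopes to the right and down, at radius r is drawn at 1 + k1 r^2 times it, then the intrinsics apply), "R" (3x3) and "t" (3): a world point X has camera coordinates R X + t. Camera axes: x right, y down, z forward; pixel columns grow to the right and rows downward; lengths in m; the calibration is good to about 2 mm. A picture is of the moment at which its call begins. There is no depth.
- ctrl.hand_in(): hands the job in; it is judged then, once.
The state is a dict: "time_s": time; "qpos": joint angles; "joint_vel": joint speeds; "tau": joint torques, N m; "ee_pos": TCP position; "eef_rot": TCP orientation; "force": force on the tool from outside, world axes, zero at the start; "moment": the same for the moment, N m; "grip_width": finger opening in m; "grip_force": force on a finger pad.
Only numpy, scipy, OpenCV 4.12 (cv2) and the standard library are available. Lean on these libraries where they do the work, as an engineer would, in place of code of your own. Each camera call takes 0.05 s, during which the arm holds its last target. There are 200 camera calls.

## Working session

There is one attempt and no reset: what is moved stays moved. The work goes in short steps, Python scripts to look and compute and a shell command to move; the robot and the scene stay as the last step left them, time stands still between calls to the robot, and variables do not carry over. Pictures are saved under pics/ and viewed, at most 10 in all, crops included, and the job is handed in when it is done.

```bash
mkdir -p pics; cat > h.py <<'E'
import numpy as np,cv2
from station import ctrl
from scipy.spatial.transform import Rotation as Ro
def snap(n,f):
    c=ctrl.camera(n); cv2.imwrite('pics/'+f+'.png',c['img']); np.savez('pics/'+f+'.npz',**{k:np.array(v) for k,v in c.items()}); return c
def load(f): return dict(np.load('pics/'+f+'.npz'))
def ray(c,p):
    K=c['intrinsics'];k=float(c['k1'])
    q=np.array([(p[0]-K[0,2])/K[0,0],(p[1]-K[1,2])/K[1,1]]);s=q.copy()
    for _ in range(30): s=q/(1+k*(s@s))
    d=c['R'].T@np.array([s[0],s[1],1]);return -c['R'].T@c['t'],d/np.linalg.norm(d)
def onz(c,p,z):
    o,d=ray(c,p);return o+d*(z-o[2])/d[2]
def tri(c1,p1,c2,p2):
    o,d=ray(c1,p1);u,e=ray(c2,p2)
    a=np.linalg.lstsq(np.c_[d,-e],u-o,rcond=None)[0];x,y=o+d*a[0],u+e*a[1]
    return (x+y)/2,np.linalg.norm(x-y)
def proj(c,X):
    K=c['intrinsics'];v=c['R']@np.array(X)+c['t'];s=v[:2]/v[2];s=s*(1+float(c['k1'])*(s@s))
    return K[:2,:2]@s+K[:2,2]
E
python3 - <<'E'
from h import *
np.set_printoptions(precision=3,suppress=True)
for n in('top','side'):
    c=snap(n,n+'0');print(n,c['intrinsics'].tolist(),c['k1'],-c['R'].T@c['t'],c['R'][2])
o=ctrl.get_obs();print(o['ee_pos'],o['eef_rot'],ctrl.tcp_to_grasp,o['time_s'])
E
```

```text
top [[485.1469138409217, 0.0, 270.30998817838383], [0.0, 485.1469138409217, 211.53143229820566], [0.0, 0.0, 1.0]] -0.08598051880853542 [ 0.404 -0.095  1.491] [ 0.093 -0.015 -0.996]
side [[427.5352436185016, 0.0, 284.74522469189], [0.0, 427.5352436185016, 209.93311973630463], [0.0, 0.0, 1.0]] -0.13683932146567157 [-0.335 -0.267  0.905] [ 0.746  0.159 -0.647]
[0.181 0.519 0.404] [-3.141 -0.     2.806] 0.1804 0.1
```

View pics/top0.png

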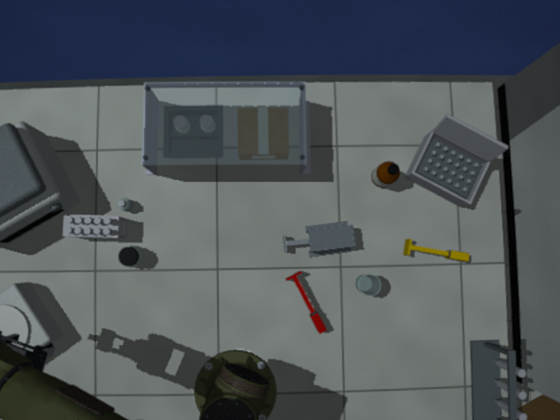

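View pics/side0.png

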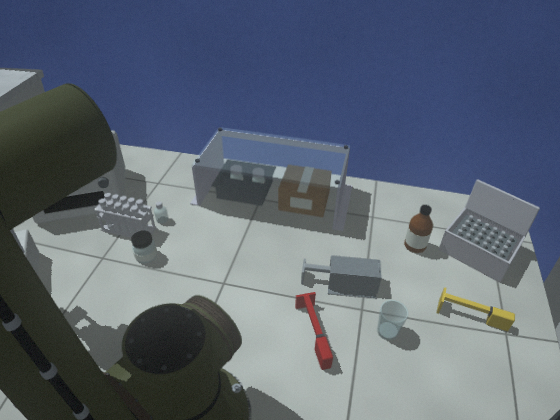

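The top view shows the dock at about (332,238) with the hook's blade pointing left (+y) at (287,243). The tote is under the left of the shelf at (193,132), the carton is at (263,132), and red and yellow decoys lie nearby. Next I'll enlarge the parts that matter.

```bash
python3 - <<'E'
from h import *
a=load('top0')['img'];b=load('side0')['img']
f=lambda i,x,y,w,h:cv2.resize(i[y:y+h,x:x+w],(400,300),interpolation=cv2.INTER_CUBIC)
m=np.vstack([np.hstack([f(a,275,205,100,75),f(b,295,235,100,75)]),np.hstack([f(a,135,75,180,135),f(b,185,120,180,135)])])
m=cv2.convertScaleAbs(m,alpha=1.4,beta=10)
cv2.imwrite('pics/crop0.png',m)
E
```

```text
(no output)
```

View pics/crop0.png

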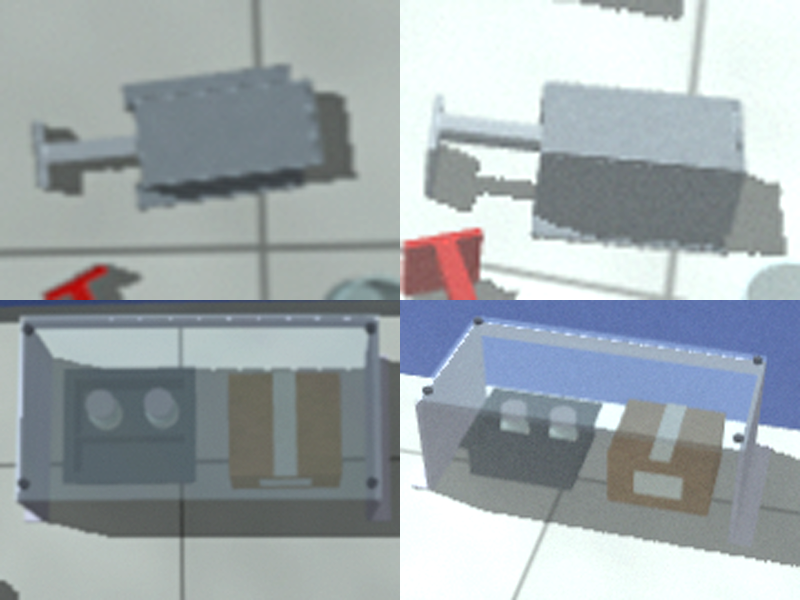

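```bash
python3 - <<'E'
from h import *
np.set_printoptions(precision=4,suppress=True)
T=load('top0');S=load('side0')
td=lambda x,y:(275+x/4-.375,205+y/4-.375); sd=lambda x,y:(295+(x-400)/4-.375,235+y/4-.375)
ts=lambda x,y:(135+x*.45-.3,75+(y-300)*.45-.3); ss=lambda x,y:(185+(x-400)*.45-.3,120+(y-300)*.45-.3)
print('shaft@blade',tri(T,td(45,153),S,sd(443,128)))
print('blade far top',tri(T,td(36,124),S,sd(437,97)))
print('shaft@mouth z.05',onz(T,td(137,149),.05),onz(S,sd(541,133),.05))
print('shaft@blade z.05',onz(T,td(45,153),.05),onz(S,sd(443,128),.05))
for n,a,b in[('FL',(135,107),(543,84)),('BL',(313,80),(740,100)),('BR',(322,163),(743,170)),('FR',(138,187),(540,152))]: print('dock',n,onz(T,td(*a),.068),onz(S,sd(*b),.068))
for n,a,b in[('fl',(24,483),(428,390)),('fr',(372,482),(738,438)),('bl',(28,328),(478,321)),('br',(370,327),(757,360))]: print('shelf',n,tri(T,ts(*a),S,ss(*b)))
for n,a in[('fl',(63,485)),('fr',(195,482)),('bl',(65,370)),('br',(195,368))]: print('tote',n,onz(T,ts(*a),.06))
for n,a in[('fl',(471,448)),('br',(602,404)),('fr',(585,447))]: print('toteS',n,onz(S,ss(*a),.06))
print('carton',[onz(T,ts(*a),.09) for a in((230,484),(341,484))])
for n,p in[('red',(300,300)),('beak',(369,285)),('rack',(92,227)),('pot',(130,256)),('vial',(125,204))]: print(n,onz(T,p,.06)[:2])
E
```

```text
shaft@blade (array([ 0.4437, -0.1607,  0.0411]), np.float64(0.0005148516698564892))
blade far top (array([ 0.465 , -0.1532,  0.0477]), np.float64(0.00151007453154919))
shaft@mouth z.05 [ 0.4451 -0.2285  0.05  ] [ 0.4467 -0.227   0.05  ]
shaft@blade z.05 [ 0.4434 -0.1601  0.05  ] [ 0.4357 -0.1621  0.05  ]
dock FL [ 0.4755 -0.2262  0.068 ] [ 0.4745 -0.2226  0.068 ]
dock BL [ 0.493  -0.3584  0.068 ] [ 0.4907 -0.3549  0.068 ]
dock BR [ 0.4317 -0.3631  0.068 ] [ 0.4284 -0.3607  0.068 ]
dock FR [ 0.4168 -0.2269  0.068 ] [ 0.4136 -0.2296  0.068 ]
shelf fl (array([0.6846, 0.2311, 0.1666]), np.float64(0.0014594207038849045))
shelf fr (array([ 0.6786, -0.2044,  0.1659]), np.float64(0.0013101292922035428))
shelf bl (array([0.8864, 0.2292, 0.1652]), np.float64(0.0016147628250573949))
shelf br (array([ 0.88  , -0.2069,  0.165 ]), np.float64(0.0018858762253286736))
tote fl [0.7037 0.2035 0.06  ]
tote fr [0.7044 0.0249 0.06  ]
tote bl [0.8639 0.2021 0.06  ]
tote br [0.863  0.0239 0.06  ]
toteS fl [0.703  0.1842 0.06  ]
toteS br [0.8602 0.0243 0.06  ]
toteS fr [0.7458 0.0219 0.06  ]
carton [array([ 0.6946, -0.0237,  0.09  ]), array([ 0.6923, -0.1703,  0.09  ])]
red [ 0.2754 -0.1975]
beak [ 0.3145 -0.4021]
rack [0.4995 0.4159]
pot [0.412  0.3009]
vial [0.5666 0.317 ]
```

The numbers hold up: shaft top at about 0.05, shelf top at 0.165, and the tote lip 160 x 180 at z 0.06 and square. The dock axis yaw is about 96.5°. The hook's blade end is at y≈-0.157, so the grip point is about (0.4445, -0.195).

```bash
cat >> h.py <<'E'
def go(x,y,z,psi):
    "row (cm, rad) from the pose now to a grasp point x,y,z, tool down, yaw psi"
    o=ctrl.get_obs();R=Ro.from_euler('xyz',o['eef_rot']);W=Ro.from_euler('xyz',[np.pi,0,psi])
    d=R.inv().apply(np.array([x,y,z+ctrl.tcp_to_grasp])-o['ee_pos'])*100
    print(np.round(d,2).tolist(),np.round((R.inv()*W).as_rotvec(),3).tolist())
E
python3 -c "
from h import *
go(.4445,-.195,.215,1.68)"
```

```text
[-48.39, -58.76, 0.93] [-0.001, 0.001, 1.126]
```

```bash
r='[-48.4,-58.8,0.9,0,0,1.126]'; python3 -m jog '[[-48.4,-58.8,0.9,0,0,1.126],[-48.4,-58.8,0.9,0,0,1.126],[-48.4,-58.8,0.9,0,0,1.126],[-48.4,-58.8,0.9,0,0,1.126],[-48.4,-58.8,0.9,0,0,1.126],[-48.4,-58.8,0.9,0,0,1.126],[-48.4,-58.8,0.9,0,0,1.126],[-48.4,-58.8,0.9,0,0,1.126]]' 45 20
python3 -c "
from h import *
go(.4445,-.195,.14,1.68)"
```

```text
time_s: 0.9
ee_pos: [0.3194, 0.1421, 0.4]
eef_rot: [3.141, -0.0, 1.674]
force: [1.2, 0.2, -0.7]
grip_width: 0.0425
grip_force: 0.0
[-34.82, 8.95, 7.96] [0.0, -0.0, -0.006]
```

```bash
python3 -m jog '[[-34.8,8.9,8,0,0,0],[-34.8,8.9,8,0,0,0],[-34.8,8.9,8,0,0,0],[-34.8,8.9,8,0,0,0],[-34.8,8.9,8,0,0,0],[-34.8,8.9,8,0,0,0],[-34.8,8.9,8,0,0,0],[-34.8,8.9,8,0,0,0]]'
python3 - <<'E'
from h import *
go(.4445,-.195,.044,1.68)
a=snap('top','top1')['img'];b=snap('side','side1')['img']
f=lambda i,x,y,w,h:cv2.resize(i[y:y+h,x:x+w],(400,300),interpolation=cv2.INTER_CUBIC)
cv2.imwrite('pics/c1.png',np.hstack([f(a,240,190,133,100),f(b,260,200,133,100)]))
E
```

```text
time_s: 1.7
ee_pos: [0.4462, -0.1956, 0.3184]
eef_rot: [-3.14, -0.001, 1.677]
force: [-0.2, 1.3, 0.2]
grip_width: 0.0422
grip_force: 0.0
[0.08, -0.15, 9.4] [-0.001, -0.001, -0.003]
```

View pics/c1.png

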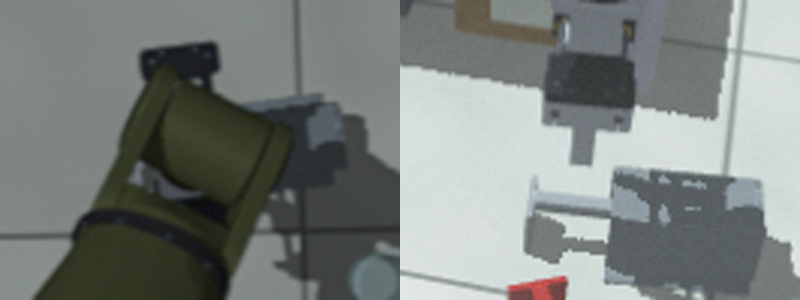

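The gripper hangs over the exposed shaft, with the finger at (582,165) above the shaft at (570,203), and the red decoy is clear. I'll descend and grip.

```bash
python3 -m jog '[[0.1,-0.1,3,0,0,0],[0.1,-0.1,6,0,0,0],[0.1,-0.1,8,0,0,0],[0.1,-0.1,9.3,0,0,0],[0.1,-0.1,9.3,0,0,0],[0.1,-0.1,9.3,0,0,0]]' 45
python3 -m jog '[[0,0,0,0,0,0],[0,0,0,0,0,0],[0,0,0,0,0,0],[0,0,0,0,0,0],[0,0,0,0,0,0],[0,0,0,0,0,0]]' 0 20
```

```text
time_s: 2.4
ee_pos: [0.4449, -0.1911, 0.2278]
eef_rot: [3.141, 0.0, 1.68]
force: [0.2, 1.1, 0.0]
grip_width: 0.042
grip_force: 0.0
time_s: 3.0
ee_pos: [0.4447, -0.1915, 0.2271]
eef_rot: [3.141, 0.0, 1.68]
force: [-1.4, -0.1, 5.8]
grip_width: 0.0142
grip_force: 19.9
```

```bash
python3 -m jog '[[1,0,0,0,0,0],[2,0,0,0,0,0],[3,0,0,0,0,0],[4,0,0,0,0,0],[5,0,0,0,0,0],[6,0,0,0,0,0],[7,0,0,0,0,0],[8,0,0,0,0,0]]'
python3 -m jog '[[1,0,0,0,0,0],[2,0,0,0,0,0],[3,0,0,0,0,0],[4,0,0,0,0,0],[5,0,0,0,0,0],[6,0,0,0,0,0],[7,0,0,0,0,0],[8,0,0,0,0,0]]'
python3 -m jog '[[0.5,0,0,0,0,0],[1,0,0,0,0,0],[1,0,0,0,0,0],[1,0,0,0,0,0]]'
python3 -c "
from h import *
snap('side','side2');c=snap('top','top2')
print(ctrl.get_obs()['ee_pos'],ctrl.get_obs()['force'])
s=load('side2')['img'];f=lambda i,x,y,w,h:cv2.resize(i[y:y+h,x:x+w],(400,300),interpolation=cv2.INTER_CUBIC)
cv2.imwrite('pics/c2.png',np.hstack([f(c['img'],200,190,160,120),f(s,230,200,160,120)]))"
```

```text
time_s: 3.8
ee_pos: [0.4359, -0.1111, 0.227]
eef_rot: [3.141, 0.0, 1.68]
force: [0.8, -3.9, 4.8]
grip_width: 0.0139
grip_force: 19.9
time_s: 4.6
ee_pos: [0.4271, -0.0316, 0.227]
eef_rot: [3.141, 0.0, 1.68]
force: [0.2, -4.3, 6.1]
grip_width: 0.0135
grip_force: 19.9
time_s: 5.0
ee_pos: [0.426, -0.0216, 0.227]
eef_rot: [-3.141, -0.001, 1.68]
force: [-0.7, 3.5, 7.5]
grip_width: 0.0144
grip_force: 20.0
[ 0.42599419 -0.02160036  0.22694805] [-1.89385094  2.90125031  6.88637266]
```

View pics/c2.png

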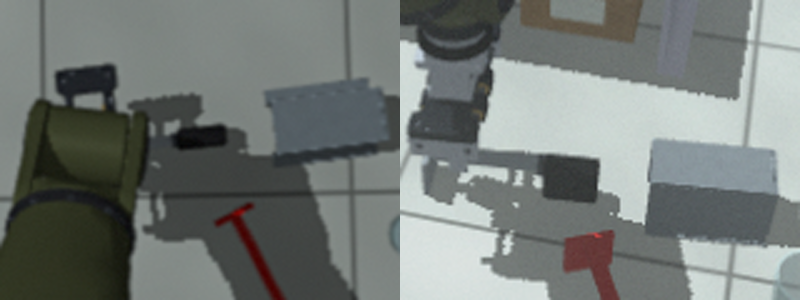

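The hook is fully out: the handle lies at crop (200,137) in the top view, well clear of the dock mouth at 268. Release and rise.

```bash
python3 -m jog '[[0,0,0,0,0,0],[0,0,0,0,0,0],[0,0,0,0,0,0],[0,0,0,0,0,0]]' 45
python3 -m jog '[[0,0,-2,0,0,0],[0,0,-5,0,0,0],[0,0,-9,0,0,0],[0,0,-9,0,0,0],[0,0,-9,0,0,0]]'
python3 - <<'E'
from h import *
np.set_printoptions(precision=4,suppress=True)
c=load('top2');s=load('side2')
print([onz(c,(200+x*.4-.3,190+y*.4-.3),.05) for x,y in((174,137),(226,133))])
print(tri(c,(200+200*.4-.3,190+135*.4-.3),s,(230+171*.4-.3,200+163*.4-.3)))
print('mouth',onz(c,(200+270*.4,190+130*.4),.068))
u=np.array([np.cos(1.68),np.sin(1.68)]);print(np.array([.426,-.0216])-u*.1235)
E
```

```text
time_s: 5.5
ee_pos: [0.4261, -0.0223, 0.2267]
eef_rot: [-3.141, -0.0, 1.68]
force: [-0.4, 0.5, 0.4]
grip_width: 0.041
grip_force: 0.0
time_s: 6.0
ee_pos: [0.4261, -0.0224, 0.3171]
eef_rot: [3.14, 0.0, 1.68]
force: [0.6, 0.3, 0.5]
grip_width: 0.0423
grip_force: 0.0
[array([ 0.4395, -0.1108,  0.05  ]), array([ 0.4431, -0.1726,  0.05  ])]
(array([ 0.4414, -0.1415,  0.0455]), np.float64(0.0006738418226980155))
mouth [ 0.4443 -0.2243  0.068 ]
[ 0.4395 -0.1444]
```

```bash
python3 -m jog '[[-4,0.1,0,0,0,0],[-8,0.2,0,0,0,0],[-12,0.2,0,0,0,0],[-12,0.2,0,0,0,0],[-12,0.2,3,0,0,0],[-12,0.2,6,0,0,0],[-12,0.2,8.5,0,0,0],[-12,0.2,9.6,0,0,0]]' 60
python3 -m jog '[[0,0,0,0,0,0],[0,0,0,0,0,0]]'
python3 -m jog '[[0,0,0,0,0,0],[0,0,0,0,0,0],[0,0,0,0,0,0],[0,0,0,0,0,0],[0,0,0,0,0,0],[0,0,0,0,0,0]]' 0 50
```

```text
time_s: 6.8
ee_pos: [0.4404, -0.1407, 0.218]
eef_rot: [-3.137, -0.002, 1.68]
force: [-0.4, -0.7, -0.4]
grip_width: 0.0561
grip_force: 0.0
time_s: 7.0
ee_pos: [0.4414, -0.1413, 0.2214]
eef_rot: [3.141, 0.0, 1.68]
force: [0.1, -0.5, 0.1]
grip_width: 0.056
grip_force: 0.0
time_s: 7.6
ee_pos: [0.4413, -0.1415, 0.2212]
eef_rot: [3.142, 0.0, 1.68]
force: [-2.9, -0.5, 6.3]
grip_width: 0.0259
grip_force: 50.0
```

```bash
python3 -m jog '[[0,0,-2,0,0,0],[0,0,-4,0,0,0],[0,0,-7,0,0,0],[0,0,-8,0,0,0.1],[0,0,-8,0,0,0.2],[0,0,-8,0,0,0.35],[0,0,-8,0,0,0.5],[0,0,-8,0,0,0.65]]'
python3 -c "
from h import *
go(.43,.0,.12,0.)"
```

```text
time_s: 8.4
ee_pos: [0.4412, -0.1415, 0.3007]
eef_rot: [-3.141, 0.0, 1.024]
force: [1.2, 0.1, -2.6]
grip_width: 0.026
grip_force: 50.0
[11.5, -8.32, 0.03] [-0.0, 0.0, 1.024]
```

```bash
python3 -m jog '[[1.4,-1,0,0,0,0.13],[2.9,-2.1,0,0,0,0.26],[4.3,-3.1,0,0,0,0.39],[5.8,-4.2,0,0,0,0.52],[7.2,-5.2,0,0,0,0.65],[8.6,-6.2,0,0,0,0.78],[10,-7.3,0,0,0,0.91],[11.5,-8.3,0,0,0,1.024]]'
python3 -m jog '[[0,-2,0.3,0,0,0],[0,-4,0.6,0,0,0],[0,-6,0.9,0,0,0],[0,-8,1.2,0,0,0],[0,-10,1.2,0,0,0],[0,-11.3,1.2,0,0,0],[0,-11.3,1.2,0,0,0],[0,-11.3,1.2,0,0,0]]'
python3 - <<'E'
from h import *
a=snap('top','top3')['img'];b=snap('side','side3')['img']
f=lambda i,x,y,w,h:cv2.resize(i[y:y+h,x:x+w],(400,300),interpolation=cv2.INTER_CUBIC)
m=np.hstack([f(a,140,100,120,90),f(b,190,130,120,90)])
cv2.imwrite('pics/c3.png',cv2.convertScaleAbs(m,alpha=1.4,beta=10))
E
```

```text
time_s: 9.2
ee_pos: [0.4291, 0.0005, 0.3007]
eef_rot: [-3.142, 0.0, 0.0]
force: [0.1, -1.1, -2.1]
grip_width: 0.0256
grip_force: 50.0
time_s: 10.0
ee_pos: [0.4286, 0.1126, 0.2888]
eef_rot: [3.141, 0.0, 0.006]
force: [-0.4, 0.8, -2.4]
grip_width: 0.0257
grip_force: 50.0
```

View pics/c3.png

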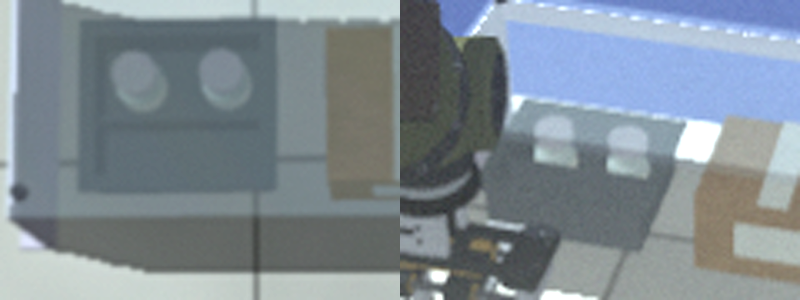

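The crop shows the tote untouched: lip at crop (78–276, 190), cross wall at row 126, shelf edge at row 217. The blade lies below the crop, so I'll look there.

```bash
python3 - <<'E'
from h import *
np.set_printoptions(precision=4,suppress=True)
c=load('top3');a=c['img'];b=load('side3')['img'];g=lambda x,y:(140+x*.3-.35,100+y*.3-.35)
print('lip',onz(c,g(78,191),.06),onz(c,g(276,191),.06),'wall z46',onz(c,g(170,126),.046),'shelf edge',onz(c,g(60,217),.165),onz(c,g(380,217),.165))
f=lambda i,x,y,w,h:cv2.resize(i[y:y+h,x:x+w],(400,300),interpolation=cv2.INTER_CUBIC)
m=np.hstack([f(a,150,150,120,90),f(b,150,180,160,120)])
print('exp blade',proj(c,[.585,.113,.118]))
cv2.imwrite('pics/c4.png',cv2.convertScaleAbs(m,alpha=1.4,beta=10))
E
```

```text
lip [0.7067 0.2035 0.06  ] [0.7034 0.0249 0.06  ] wall z46 [0.7684 0.1225 0.046 ] shelf edge [0.6627 0.1966 0.165 ] [ 0.6579 -0.0701  0.165 ]
exp blade [190.2112 194.1526]
```

View pics/c4.png

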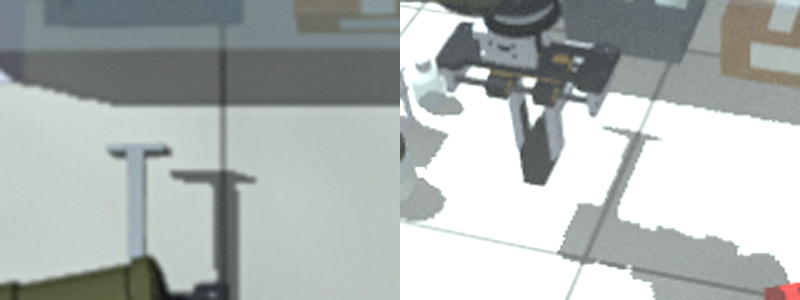

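The blade is at crop (139,148), square to the tote and 10 mm under the shelf's clear height once raised. Next I reach in over the lip.

```bash
python3 -m jog '[[0,-0.3,-1,0,0,0],[2.5,-0.3,-1,0,0,0],[5,-0.3,-1,0,0,0],[7.5,-0.3,-1,0,0,0],[10,-0.3,-1,0,0,0],[12.5,-0.3,-1,0,0,0],[14,-0.3,-1,0,0,0],[14.9,-0.3,-1,0,0,0]]'
python3 -m jog '[[0,0,0,0,0,0],[0,0,0,0,0,0]]'
python3 -c "
from h import *
a=snap('top','top4')['img'];b=snap('side','side4')['img']
f=lambda i,x,y,w,h:cv2.resize(i[y:y+h,x:x+w],(400,300),interpolation=cv2.INTER_CUBIC)
m=np.hstack([f(a,145,90,120,90),f(b,170,130,160,120)])
cv2.imwrite('pics/c5.png',cv2.convertScaleAbs(m,alpha=1.6,beta=10))"
```

```text
time_s: 10.9
ee_pos: [0.5786, 0.1163, 0.2994]
eef_rot: [-3.142, -0.0, 0.005]
force: [0.0, -0.7, -2.3]
grip_width: 0.0257
grip_force: 50.0
time_s: 11.1
ee_pos: [0.5772, 0.1166, 0.299]
eef_rot: [3.142, 0.0, 0.006]
force: [-0.5, -0.7, -1.8]
grip_width: 0.0254
grip_force: 50.0
```

View pics/c5.png

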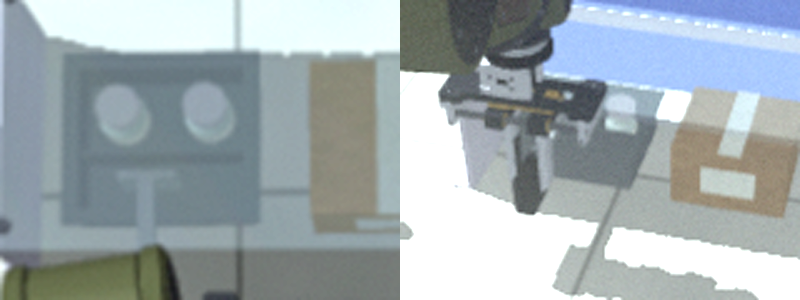

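The blade, at crop (148,178), is inside the front compartment between the cross wall (row 157) and the lip (row 225). Lower it and draw slowly.

```bash
python3 -m jog '[[0,0,1.2,0,0,0],[0,0,2.4,0,0,0],[0,0,3.6,0,0,0],[0,0,4.8,0,0,0],[0,0,4.8,0,0,0],[0,0,4.8,0,0,0]]'
python3 -m jog '[[-0.4,0,4.8,0,0,0],[-0.4,0,0,0,0,0]]' 2>/dev/null >/dev/null & sleep 0; wait; python3 -c "
from h import *
o=ctrl.get_obs();print(o['time_s'],o['ee_pos'],o['force'])"
```

```text
time_s: 11.8
ee_pos: [0.5777, 0.1167, 0.2506]
eef_rot: [3.142, 0.001, 0.006]
force: [-0.4, -0.2, -1.6]
grip_width: 0.0257
grip_force: 50.0
12.0 [0.57238252 0.11652126 0.23948059] [-1.17477113 -0.61725862 -2.17347098]
```

That last call was a slip: its first row dipped a further 4.8 cm before the second took it back. I'll let it settle and check.

```bash
python3 -m jog '[[0,0,0,0,0,0],[0,0,0,0,0,0],[0,0,0,0,0,0]]'
python3 -c "
from h import *
a=snap('top','top5')['img'];b=snap('side','side5')['img']
f=lambda i,x,y,w,h:cv2.resize(i[y:y+h,x:x+w],(400,300),interpolation=cv2.INTER_CUBIC)
m=np.hstack([f(a,145,90,120,90),f(b,170,130,160,120)])
cv2.imwrite('pics/c6.png',cv2.convertScaleAbs(m,alpha=1.6,beta=10))"
```

```text
time_s: 12.3
ee_pos: [0.5735, 0.1166, 0.2511]
eef_rot: [-3.142, -0.0, 0.006]
force: [0.5, -0.3, -1.3]
grip_width: 0.026
grip_force: 50.0
```

View pics/c6.png

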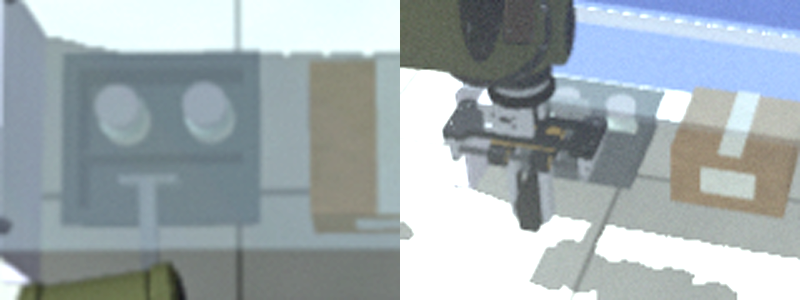

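The dip did no harm: the tote is unmoved at crop (62–260, 225), the jars are upright and the blade is in the front compartment. Pull gently to find contact.

```bash
python3 -m jog '[[-0.2,0,0,0,0,0],[-0.4,0,0,0,0,0],[-0.5,0,0,0,0,0],[-0.6,0,0,0,0,0]]'
python3 -m jog '[[-0.1,0,0,0,0,0],[-0.2,0,0,0,0,0],[-0.3,0,0,0,0,0],[-0.4,0,0,0,0,0]]'
python3 -m jog '[[-0.2,0,0,0,0,0],[-0.4,0,0,0,0,0],[-0.7,0,0,0,0,0],[-1,0,0,0,0,0]]'
```

```text
time_s: 12.8
ee_pos: [0.5675, 0.1166, 0.2509]
eef_rot: [-3.142, 0.0, 0.006]
force: [0.6, -0.2, -1.8]
grip_width: 0.0254
grip_force: 50.0
time_s: 13.2
ee_pos: [0.5636, 0.1166, 0.2509]
eef_rot: [3.142, 0.0, 0.006]
force: [-0.1, -0.1, -1.1]
grip_width: 0.0257
grip_force: 50.0
time_s: 13.6
ee_pos: [0.5534, 0.1165, 0.2509]
eef_rot: [3.142, 0.0, 0.006]
force: [0.1, 0.3, -1.5]
grip_width: 0.0258
grip_force: 50.0
```

```bash
cat >> h.py <<'E'
def prof(c,cols=(165,176),rows=(95,190)):
    g=cv2.cvtColor(c['img'],cv2.COLOR_BGR2GRAY).astype(float)
    return g[rows[0]:rows[1],cols[0]:cols[1]].mean(1)
E
python3 - <<'E'
from h import *
c=snap('top','top6')
for n in('top4','top6'): print(n,prof(load(n)).round().astype(int).tolist())
print([proj(c,[x,.17,.06]).round(1).tolist() for x in(.705,.595)])
g=lambda n:cv2.cvtColor(load(n)['img'],cv2.COLOR_BGR2GRAY)[108:162,165:222].astype(np.float32)
print(cv2.phaseCorrelate(g('top4'),g('top6')))
E
```

```text
top4 [153, 152, 152, 152, 151, 152, 150, 139, 120, 98, 88, 75, 71, 72, 72, 71, 69, 69, 69, 69, 69, 71, 72, 74, 75, 76, 76, 77, 76, 75, 74, 74, 74, 74, 72, 71, 71, 71, 72, 72, 72, 71, 70, 70, 70, 71, 72, 72, 71, 72, 72, 72, 72, 72, 72, 72, 71, 73, 74, 74, 73, 74, 77, 89, 95, 96, 96, 96, 96, 91, 79, 73, 66, 57, 53, 54, 57, 59, 60, 61, 61, 63, 64, 66, 69, 71, 71, 71, 68, 65, 62, 59, 57, 55, 53]
top6 [152, 152, 151, 151, 151, 151, 150, 138, 119, 98, 88, 74, 71, 72, 72, 71, 69, 68, 69, 69, 69, 71, 72, 74, 75, 76, 76, 76, 76, 75, 74, 74, 74, 73, 72, 71, 71, 71, 71, 72, 72, 71, 69, 69, 70, 71, 71, 71, 71, 71, 71, 71, 72, 71, 71, 71, 72, 72, 73, 74, 73, 73, 77, 89, 95, 96, 96, 96, 96, 91, 79, 72, 72, 73, 73, 73, 74, 73, 74, 73, 73, 74, 86, 111, 136, 148, 127, 84, 56, 53, 56, 58, 60, 61, 62]
[[174.2, 157.3], [174.1, 193.7]]
((0.10707888883327854, 0.10404531259221272), 0.8192823033273956)
```

```bash
python3 - <<'E'
from h import *
np.set_printoptions(precision=4,suppress=True)
c=load('top5');print('blade c6',onz(c,(145+148*.3-.35,90+180*.3-.35),.08), 'lip',onz(c,(145+148*.3,90+225*.3-.35),.06))
for n in('top4','top5','top6'): print(n,prof(load(n),(182,187),(130,176)).round().astype(int).tolist(),prof(load(n),(193,197),(130,176)).round().astype(int).tolist())
o=ctrl.get_obs();print(o['ee_pos'],o['force'],o['moment'])
for x in (.705,.711,.72,.73): print(x,proj(c,[x,.115,.08]))
E
```

```text
blade c6 [0.7411 0.1221 0.08  ] lip [0.7046 0.1241 0.06  ]
top4 [92, 94, 91, 82, 75, 73, 70, 68, 68, 70, 75, 82, 85, 82, 80, 80, 79, 77, 76, 76, 76, 76, 76, 76, 77, 75, 75, 75, 87, 93, 94, 94, 94, 94, 88, 69, 51, 46, 49, 50, 52, 52, 54, 55, 57, 58] [73, 73, 73, 74, 73, 72, 69, 68, 68, 72, 76, 82, 84, 80, 78, 79, 78, 76, 74, 74, 74, 74, 74, 74, 74, 74, 73, 77, 89, 95, 95, 96, 96, 88, 70, 51, 40, 34, 32, 27, 24, 25, 25, 24, 26, 26]
top5 [93, 94, 92, 82, 75, 73, 71, 68, 68, 71, 73, 75, 81, 89, 87, 82, 77, 76, 75, 76, 75, 75, 76, 75, 76, 76, 74, 76, 88, 95, 96, 95, 95, 95, 90, 76, 71, 70, 72, 72, 71, 61, 53, 53, 56, 59] [74, 74, 74, 74, 74, 73, 70, 68, 69, 72, 74, 76, 84, 89, 86, 79, 76, 74, 74, 74, 74, 74, 75, 75, 74, 74, 74, 78, 90, 95, 95, 94, 96, 94, 86, 74, 70, 70, 60, 48, 43, 44, 46, 49, 49, 52]
top6 [92, 93, 91, 81, 74, 72, 70, 67, 67, 71, 73, 73, 74, 73, 73, 74, 73, 73, 75, 83, 88, 85, 80, 76, 75, 74, 73, 74, 87, 93, 95, 94, 94, 94, 89, 76, 69, 70, 70, 71, 71, 73, 73, 73, 73, 73] [72, 73, 73, 73, 74, 72, 70, 67, 68, 71, 74, 74, 73, 74, 74, 73, 73, 73, 76, 86, 90, 83, 78, 74, 74, 74, 73, 77, 89, 94, 95, 94, 94, 93, 84, 73, 68, 69, 69, 70, 69, 70, 70, 70, 70, 69]
[0.5531 0.1166 0.2509] [-0.7686  0.3028 -1.6998] [ 0.0401  0.2993 -0.021 ]
0.705 [191.445  155.5668]
0.711 [191.4453 153.5741]
0.72 [191.4462 150.589 ]
0.73 [191.4478 147.2778]
```

The blade is really at x≈0.7215, about 1 cm further along the hook than I assumed, and is just about to touch the wall. Continue pulling.

```bash
python3 -m jog '[[-0.4,0,0,0,0,0],[-0.8,0,0,0,0,0],[-1.2,0,0,0,0,0],[-1.6,0,0,0,0,0],[-2,0,0,0,0,0],[-2.4,0,0,0,0,0],[-2.7,0,0,0,0,0],[-3,0,0,0,0,0]]'
cat >> h.py <<'E'
def edge(c,cols,lo,hi,sgn=1):
    p=prof(c,cols,(lo,hi));d=sgn*np.gradient(p);i=int(d[1:-1].argmax())+1;a,b,e=d[i-1:i+2]
    return lo+i+.5*(a-e)/(a-2*b+e)
def lips(c,lo,hi):
    return [onz(c,((k[0]+k[1]-1)/2,edge(c,k,lo,hi)),.06)[:2].round(4).tolist() for k in((167,176),(208,219))]
E
python3 - <<'E'
from h import *
c=snap('top','top7')
print(lips(load('top6'),150,164),prof(c,(167,176),(150,195)).astype(int).tolist(),prof(c,(208,219),(150,195)).astype(int).tolist(),prof(c,(182,187),(140,176)).astype(int).tolist())
E
```

```text
time_s: 14.45
ee_pos: [0.5234, 0.1164, 0.251]
eef_rot: [-3.142, -0.0, 0.006]
force: [0.2, -0.1, -2.6]
grip_width: 0.0259
grip_force: 50.0
[[0.7038, 0.1795], [0.7028, 0.0533]] [69, 70, 70, 71, 71, 72, 71, 74, 86, 93, 94, 93, 94, 94, 89, 76, 71, 71, 71, 71, 72, 72, 72, 72, 72, 72, 70, 77, 100, 127, 146, 150, 149, 148, 148, 148, 148, 148, 147, 147, 147, 148, 147, 129, 86] [71, 71, 72, 71, 72, 71, 71, 77, 86, 89, 89, 89, 90, 88, 78, 67, 63, 63, 64, 63, 63, 64, 64, 63, 64, 64, 64, 64, 63, 64, 62, 71, 93, 98, 97, 97, 97, 99, 99, 100, 100, 100, 100, 95, 93] [72, 72, 72, 72, 72, 72, 72, 72, 72, 72, 72, 72, 72, 72, 72, 72, 70, 71, 85, 91, 89, 85, 85, 89, 87, 74, 68, 69, 68, 69, 71, 72, 71, 72, 72, 72]
```

Something is off: the tote has not moved, yet the blade has come past the lip. I'll use the last picture for a four-panel composite that includes the current state.

```bash
python3 -c "
from h import *
b=snap('side','side7')['img']
f=lambda i,x,y,w,h:cv2.convertScaleAbs(cv2.resize(i[y:y+h,x:x+w],(400,300),interpolation=cv2.INTER_CUBIC),alpha=1.5,beta=10)
m=np.vstack([np.hstack([f(load('top7')['img'],150,120,100,75),f(b,180,150,120,90)]),np.hstack([f(load('side4')['img'],180,150,120,90),f(load('side5')['img'],180,150,120,90)])])
cv2.imwrite('pics/c7.png',m)"
```

```text
(no output)
```

View pics/c7.png

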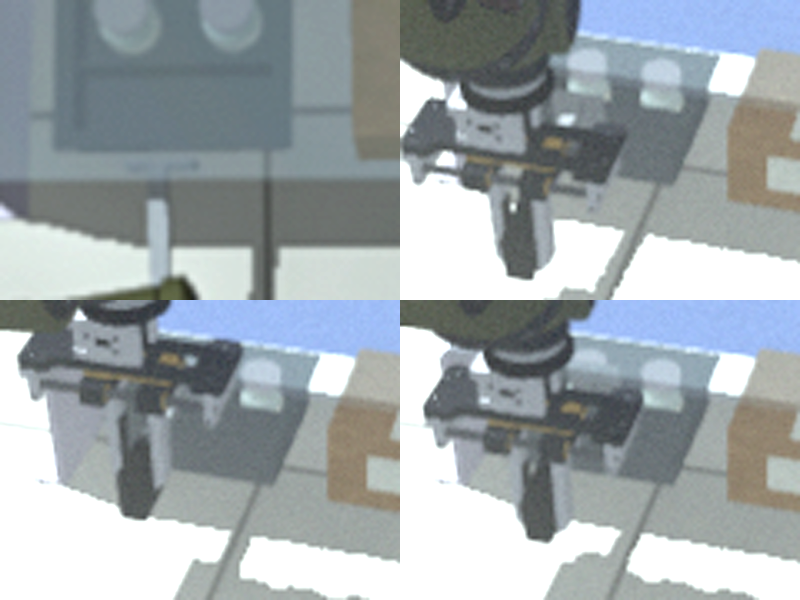

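The top panel shows the blade at crop (163,163), in front of the lip (row 150). The side panels show the hook sitting higher in the fingers since my dip. The tote and jars are unharmed. I'll back out into the open, set the hook on the bench and retake the handle properly.

```bash
python3 -m jog '[[-2.5,0,0,0,0,0],[-5,0,0,0,0,0],[-7.5,0,0,0,0,0],[-10,0,0,0,0,0],[-12,0,0,0,0,0],[-12,0,0,0,0,0]]'
python3 -m jog '[[0,0,0.4,0,0,0],[0,0,0.8,0,0,0],[0,0,1.2,0,0,0],[0,0,1.6,0,0,0],[0,0,1.6,0,0,0]]'
python3 - <<'E'
from h import *
c=snap('top','top8');o=ctrl.get_obs();print(o['ee_pos'],o['force'],o['moment'])
b=.4034+.157
print('pred level blade px',proj(c,[b,.1165,.065]),'shaft',proj(c,[.48,.1165,.065]))
g=cv2.cvtColor(c['img'],cv2.COLOR_BGR2GRAY)
print(g[186:216:1,178:206:2])
E
```

```text
time_s: 15.15
ee_pos: [0.4022, 0.1157, 0.251]
eef_rot: [3.142, 0.001, 0.006]
force: [0.0, 0.6, -1.5]
grip_width: 0.026
grip_force: 50.0
time_s: 15.65
ee_pos: [0.4037, 0.1156, 0.2342]
eef_rot: [3.141, 0.001, 0.006]
force: [-0.5, -0.4, -2.4]
grip_width: 0.0255
grip_force: 50.0
[0.40375123 0.11563606 0.23454048] [ 0.63978072  1.058533   -1.47844763] [0.0188228  0.22181486 0.02351015]
pred level blade px [191.75645292 204.72863215] shaft [191.85444101 231.90308073]
[[142 142 142 142 143 141 141 142 142 140 140 140 140 138]
 [142 142 140 142 142 142 141 141 141 140 140 140 140 138]
 [142 142 142 142 142 142 141 141 140 141 141 140 138 138]
 [141 142 142 141 141 141 142 141 141 141 140 139 139 138]
 [142 142 141 142 142 143 141 142 140 140 140 140 139 139]
 [141 141 142 142 141 143 141 141 142 141 140 140 139 138]
 [140 141 140 141 141 141 141 141 141 142 141 139 140 139]
 [139 140 142 141 141 140 142 141 141 141 141 140 140 139]
 [140 142 141 140 141 141 140 141 141 141 140 140 140 139]
 [140 140 140 141 140 141 141 140 140 140 140 139 139 138]
 [140 140 140 140 140 140 140 141 140 141 14
[... 436 characters left out ...]
8 131 134 134 114 115  97 129 135 137 134 140 141]
 [138 139 137 138 140 115 112  96 133 140 133 133 134 133]
 [138 138 139 139 139 115 111 104 133 139  98  87  87  87]
 [138 138 137 137 137 115 111 106 131 139  81  62  64  65]
 [138 137 137 137 138 115 111 106 131 139  94  79  63  65]
 [137 137 137 137 137 114 110 107 132 138 130 123  79  62]
 [138 137 137 136 139 116 111 106 130 137 138 139 121  84]
 [138 137 136 137 138 119 110 105 131 138 136 138 137 129]
 [137 138 137 136 137 119 110 103 129 136 137 136 137 138]
 [137 138 136 137 138 119 110 102 128 137 136 137 136 138]
 [139 138 137 135 137 118 111 103 128 137 136 136 136 137]
 [138 137 136 136 137 120 110 105 129 136 136 136 136 136]]
```

```bash
python3 - <<'E'
from h import *
np.set_printoptions(linewidth=250)
for n,r,q in(('top3',(190,216),(180,230)),('top8',(198,232),(180,230))):
    g=cv2.cvtColor(load(n)['img'],cv2.COLOR_BGR2GRAY);print(n);print(g[r[0]:r[1]:2,q[0]:q[1]:2])
E
```

```text
top3
[[142 142 144 143 143 142 143 142 141 141 141 140 140 138 138 136 136 137  95 127 132 132 131 132 132]
 [143 141 140 140 138 140 140 139 138 133 141 140 139 139 137 136 137 137  96 126 132 132 132 132 133]
 [141 119 111 109 112 114 111 105 105  99  92 139 140 139 137 137 137 137  95 126 131 133 131 132 133]
 [141 129  67  53 104 114 105  56  60  68  77 137 140 139 137 137 137 136  96 126 133 132 132 133 132]
 [140 141 139 135 118 114 108 132 139 143 142 142 141 140 139 137 137 138  97 126 133 132 132 132 132]
 [141 140 141 141 118 114 105 134 141 140 139 132 134 134 133 131 131 132  95 121 130 134 134 133 132]
 [139 140 140 140 119 115 105 131 140 140 130  64  61  65  64  64  64  65  45  59  69  84 121 129 134]
 [139 140 139 139 122 114 106 131 139 138 140 131 122  84  83  83  79  65  47  60  68  80  78  97 135]
 [139 138 138 140 122 114 106 130 138 138 138 139 140 141 140 140 138  80  47  60  88 136 136 135 133]
 [138 137 137 138 122 114 107 130 137 138 138 137 137 137 137 136 139  83  47  60  64 127 134 134 133]
 [138 138 137 138 122 114 110 131 138 137 137 136 138 137 137 136
[... 1301 characters left out ...]
 110 106 130 137 136 135 136 136 137 137 126  64  67  61 122 133 131 133 133 132]
 [138 137 136 137 124 111 104 127 136 135 136 135 136 134 137 127  64  66  61 123 133 131 132 133 132]
 [137 137 137 137 125 110 104 127 135 135 135 135 135 135 136  92  64  68  62 120 132 131 131 131 132]
 [139 137 138 136 123 110 106 129 136 136 135 135 136 134 137  81  66  67  69 120 132 131 131 131 132]
 [138 137 136 136 124 110 104 127 135 135 135 134 135 136 136  82  66  67  70 119 133 132 131 131 131]
 [137 137 137 137 125 110 106 126 136 134 133 133 134 134 135  80  65  66  62 119 131 130 130 131 131]
 [137 137 137 137 128 111 106 111 135 134 133 134 133 134 134  79  65  65  62 118 131 129 129 130 130]]
```

From shadow offsets, the hook is level but has slid up in the grip by about 35–40 mm, so its underside is near the fingertips. Lower until the tips almost touch, let go so it stands, and retake it.

```bash
python3 -m jog '[[0,0,0.5,0,0,0],[0,0,1,0,0,0],[0,0,1.5,0,0,0],[0,0,2,0,0,0],[0,0,2.5,0,0,0],[0,0,2.9,0,0,0],[0,0,3.1,0,0,0],[0,0,3.1,0,0,0]]'
python3 - <<'E'
from h import *
np.set_printoptions(linewidth=250)
c=snap('top','top9')
g=cv2.cvtColor(c['img'],cv2.COLOR_BGR2GRAY);print(g[198:240:2,180:220:1][:, ::1][::3])
E
```

```text
time_s: 16.5
ee_pos: [0.4038, 0.1157, 0.2043]
eef_rot: [3.142, 0.0, 0.006]
force: [-3.8, -0.7, 9.9]
grip_width: 0.0258
grip_force: 50.0
[[139 140 140 140 140 140 140 140 140 140 139 141 140 140 141 140 141 139 140 140 140 139 139 138 138 139 137 137 138 136 137 136 137 137 136 127  97  97 127 133]
 [138 139 136 121 114 114 116 115 114 115 117 113 113 112 107 105 106 108 111 105  84  75  74  86 101 128 134 132 132 132 133 138 139 139 137 127  97  97 124 133]
 [138 136 137 136 137 137 137 138 136 125 112 110 113 104  96 131 140 138 123  93  83  83  84  85  81  69  65  66  66  68  66  70  82  85  84  76  59  77 121 134]
 [138 138 136 137 137 136 137 136 136 128 113 111 112 105  90 117 135 137 137 136 136 137 137 139 128  84  63  66  66  66  91 132 138 137 137 129 101  95 122 132]
 [138 137 137 137 137 136 137 136 137 134 115 110 112 110  98 114 133 137 135 135 135 136 137 126  83  63  66  66  65  66  90 129 138 137 136 129 101  94 119 132]
 [137 138 138 137 137 137 137 135 136 135 119 111 112 113 107 102 129 136 134 133 134 135 136 126  82  63  65  66  64  66  88 130 136 135 136 128 103  93 118 131]
 [137 138 137 137 136 137 137 137 136 133 119 112 112 112 103  92 127 137 135 134 134 136 125  82  62  63  66  65  64  84 122 133 134 133 133 126 104  92 113 128]]
```

Contact with the bench. Let go.

```bash
python3 -m jog '[[0,0,0,0,0,0],[0,0,0,0,0,0],[0,0,0,0,0,0]]' 40
python3 -m jog '[[0,0,-0.5,0,0,0],[0,0,-1,0,0,0],[0,0,-1.6,0,0,0],[0,0,-1.6,0,0,0],[0,0,-1.6,0,0,0]]' 60
python3 - <<'E'
from h import *
np.set_printoptions(linewidth=250)
c=snap('top','top10')
g=cv2.cvtColor(c['img'],cv2.COLOR_BGR2GRAY);print(g[199:236:2,180:216])
print(proj(c,[.4038+.157,.1156,.05]), onz(c,(191.5,203),.05),[onz(c,(191.5,r),.05)[0] for r in (202,204,206)])
E
```

```text
time_s: 16.85
ee_pos: [0.4037, 0.1157, 0.2039]
eef_rot: [-3.142, -0.0, 0.006]
force: [-0.1, -0.1, 0.5]
grip_width: 0.0376
grip_force: 0.0
time_s: 17.35
ee_pos: [0.4037, 0.1157, 0.2201]
eef_rot: [-3.141, -0.001, 0.006]
force: [-0.1, 0.1, -0.2]
grip_width: 0.0565
grip_force: 0.0
[[139 140 140 139 141 140 140 140 139 141 141 140 140 141 141 141 141 141 141 140 141 141 140 139 139 139 137 137 137 136 137 136 136 137 136 126]
 [139 139 138 138 134 127 127 125 126 125 124 121 120 119 120 121 120 119 119 121 115 104 115 135 142 139 140 139 138 137 136 137 137 137 137 127]
 [139 139 138 138 131 105  83  72  70  72  86 109 113 115 110  91  69  64  65  65  62  51  58 100 119  99 100 125 132 134 139 138 138 137 137 127]
 [139 138 137 139 139 139 134 121  90  82  90 108 114 116 109  81  63  59  61  62  62  63  63  65  65  63  64  64  63  66  80  83  99 131 137 126]
 [138 137 138 138 138 138 137 139 139 139 131 117 113 117 108  95 122 132 133 123  83  65  67  66  67  67  66  87 124 131 128 128 129 136 138 128]
 [138 137 136 137 137 137 137 138 138 137 129 115 113 115 108  96 130 140 140 130  85  
[... 1431 characters left out ...]
9 115 117 113 100 113 132 136 136 126  82  62  65  66  64  64  88 129 137 135 134 135 133 135 128]
 [138 138 138 137 138 137 136 137 136 137 133 120 116 116 114 102 113 132 136 137 127  82  61  66  65  66  64  87 128 135 134 132 133 133 134 127]
 [137 137 138 136 136 136 136 136 136 136 134 120 116 118 114 100 113 132 135 136 127  82  63  66  65  65  62  87 127 135 133 133 132 132 132 127]
 [137 137 136 137 136 137 136 136 137 136 134 120 116 118 114 102 114 132 135 137 127  82  63  66  65  65  64  87 127 135 133 132 131 133 133 126]]
[192.79940947 205.12628123] [0.56725845 0.11947376 0.05      ] [np.float64(0.5702662634334832), np.float64(0.5642518633648629), np.float64(0.5582423039355485)]
```

The hook stands level again, with its shadow height at about 0.049. The blade is at x≈0.572, so the handle centre is at about 0.414. I'll shift 1 cm forward, grip at 60 N, lift and check.

```bash
python3 -m jog '[[0.5,0,0,0,0,0],[1,0,0,0,0,0],[1,0,0,0,0,0],[1,0,0,0,0,0]]'
python3 -m jog '[[0,0,0,0,0,0],[0,0,0,0,0,0],[0,0,0,0,0,0],[0,0,0,0,0,0],[0,0,0,0,0,0],[0,0,0,0,0,0]]' 0 60
python3 -m jog '[[0,0,-1.5,0,0,0],[0,0,-3,0,0,0],[0,0,-5,0,0,0],[0,0,-7,0,0,0],[0,0,-7.8,0,0,0],[0,0,-7.8,0,0,0]]'
cat >> h.py <<'E'
def hook(c,r0,r1,c0=180,c1=240):
    "shaft centre, shadow offset -> shaft height per row"
    g=cv2.cvtColor(c['img'],cv2.COLOR_BGR2GRAY).astype(int)
    for r in range(r0,r1,4): print(r,g[r,c0:c1:2].tolist())
E
python3 - <<'E'
from h import *
c=snap('top','top11');hook(c,190,232)
print(prof(c,(184,188),(186,212)).astype(int).tolist(),proj(c,[.5708,.1165,.128]))
E
```

```text
time_s: 17.8
ee_pos: [0.4137, 0.1157, 0.2197]
eef_rot: [3.142, 0.0, 0.006]
force: [0.7, -0.7, -0.3]
grip_width: 0.0561
grip_force: 0.0
time_s: 18.4
ee_pos: [0.4136, 0.1157, 0.2199]
eef_rot: [-3.142, 0.0, 0.006]
force: [-0.2, -0.5, 0.8]
grip_width: 0.0255
grip_force: 60.0
time_s: 19.0
ee_pos: [0.4137, 0.1157, 0.2984]
eef_rot: [-3.141, -0.001, 0.006]
force: [-0.5, -0.5, -2.0]
grip_width: 0.0255
grip_force: 60.0
190 [142, 142, 141, 141, 141, 141, 141, 141, 140, 140, 140, 138, 139, 138, 136, 135, 136, 135, 94, 127, 132, 130, 131, 132, 132, 131, 132, 131, 131, 130]
194 [140, 140, 141, 141, 141, 140, 141, 140, 141, 140, 140, 139, 137, 138, 137, 137, 136, 136, 95, 126, 132, 132, 132, 132, 132, 132, 131, 132, 132, 131]
198 [126, 123, 121, 119, 118, 119, 115, 114, 112, 102, 140, 139, 138, 138, 137, 136, 136, 136, 96, 125, 132, 131, 130, 132, 132, 133, 131, 132, 132, 131]
202 [139, 130, 127, 120, 113, 109, 123, 131, 132, 130, 139, 139, 138, 138, 138, 137, 136, 136, 97, 125, 133, 131, 132, 132, 131, 131, 133, 133, 132, 133]
206 [138, 139, 138, 126, 113, 107, 130, 137, 138, 137, 138, 96, 85, 100
[... 442 characters left out ...]
 135, 136, 135, 136, 136, 137, 69, 58, 65, 129, 132, 132, 132, 132, 133, 132, 133, 133]
222 [139, 137, 137, 127, 114, 111, 112, 137, 135, 134, 134, 134, 134, 136, 135, 135, 136, 137, 71, 56, 66, 127, 133, 132, 131, 131, 131, 130, 133, 132]
226 [138, 138, 136, 127, 115, 112, 112, 136, 134, 135, 134, 134, 134, 135, 134, 133, 134, 136, 70, 57, 65, 128, 132, 131, 131, 132, 132, 132, 131, 132]
230 [138, 138, 137, 131, 115, 114, 115, 137, 134, 133, 133, 133, 133, 133, 134, 133, 133, 135, 71, 55, 64, 125, 130, 130, 130, 130, 131, 131, 131, 131]
[141, 142, 141, 141, 141, 141, 141, 141, 141, 141, 140, 133, 119, 110, 80, 84, 122, 130, 129, 129, 129, 128, 128, 128, 128, 128] [188.45405152 198.69854588]
```

The hook is now level and matches the prediction (row 198 vs 198.7). Reach in again, then lower.

```bash
python3 -m jog '[[2.5,0,0,0,0,0],[5,0,0,0,0,0],[7.5,0,0,0,0,0],[10,0,0,0,0,0],[12.5,0,0,0,0,0],[14.5,0,0,0,0,0],[16,0,0,0,0,0],[16.7,0,0,0,0,0]]'
python3 -m jog '[[0,0,0,0,0,0],[0,0,0,0,0,0],[0,0,1.2,0,0,0],[0,0,2.4,0,0,0],[0,0,3.6,0,0,0],[0,0,4.8,0,0,0],[0,0,4.8,0,0,0]]'
python3 - <<'E'
from h import *
c=snap('top','top12');p=ctrl.get_obs()['ee_pos'];f=lambda a:prof(c,a,(134,165)).astype(int).tolist()
print(f((182,186)),f((193,197)),'pred blade',proj(c,[p[0]+.157,.1165,p[2]-.1704]),'if stuck high',proj(c,[p[0]+.157,.1165,p[2]-.1224]))
E
```

```text
time_s: 19.85
ee_pos: [0.5813, 0.1166, 0.296]
eef_rot: [3.141, 0.002, 0.006]
force: [-0.7, -0.3, -1.1]
grip_width: 0.0258
grip_force: 60.0
time_s: 20.55
ee_pos: [0.5802, 0.1166, 0.2476]
eef_rot: [3.141, 0.003, 0.006]
force: [0.1, -0.0, -2.2]
grip_width: 0.0259
grip_force: 60.0
[75, 73, 71, 68, 68, 71, 73, 74, 75, 74, 78, 83, 82, 79, 76, 75, 75, 75, 74, 75, 74, 74, 73, 74, 87, 95, 95, 96, 96, 95, 90] [74, 73, 70, 68, 68, 72, 74, 74, 74, 75, 80, 85, 83, 80, 80, 80, 78, 77, 76, 77, 78, 77, 77, 80, 88, 92, 92, 92, 92, 92, 83] pred blade [191.02386491 144.93040271] if stuck high [188.53531597 141.10627538]
```

The blade is at row 145, as predicted for the lowered pose. Pull.

```bash
python3 -m jog '[[-0.4,0,0,0,0,0],[-0.8,0,0,0,0,0],[-1.1,0,0,0,0,0],[-1.4,0,0,0,0,0],[-1.7,0,0,0,0,0],[-2,0,0,0,0,0],[-2.4,0,0,0,0,0],[-2.8,0,0,0,0,0]]'
python3 - <<'E'
from h import *
c=snap('top','top13');p=ctrl.get_obs()['ee_pos']
for k in((167,176),(208,219),(182,186)):print(prof(c,k,(140,175)).astype(int).tolist())
print('pred blade',proj(c,[p[0]+.157,.1165,p[2]-.1704]))
E
```

```text
time_s: 21.4
ee_pos: [0.5525, 0.1165, 0.2501]
eef_rot: [-3.142, -0.001, 0.006]
force: [4.8, -0.5, -1.1]
grip_width: 0.0257
grip_force: 60.0
[71, 69, 68, 68, 70, 70, 71, 70, 70, 71, 70, 71, 71, 70, 71, 71, 71, 72, 73, 73, 73, 74, 85, 93, 90, 78, 72, 72, 73, 73, 73, 73, 73, 73, 73]
[67, 66, 67, 71, 72, 72, 72, 72, 72, 72, 73, 72, 73, 73, 73, 73, 73, 73, 73, 73, 73, 79, 89, 90, 80, 68, 64, 64, 65, 64, 65, 65, 65, 65, 65]
[70, 68, 68, 70, 72, 73, 73, 73, 73, 73, 73, 73, 74, 81, 83, 80, 76, 74, 73, 73, 72, 73, 86, 93, 89, 76, 70, 70, 70, 71, 70, 71, 71, 72, 72]
pred blade [190.95676375 154.26018389]
```

The tote is moving squarely, about 12 mm so far at 4.8 N. Continue.

```bash
python3 -m jog '[[-0.6,0,0,0,0,0],[-1.2,0,0,0,0,0],[-1.8,0,0,0,0,0],[-2.4,0,0,0,0,0],[-3,0,0,0,0,0],[-3.6,0,0,0,0,0],[-4.1,0,0,0,0,0],[-4.5,0,0,0,0,0]]'
python3 -m jog '[[-0.6,0,0,0,0,0],[-1.2,0,0,0,0,0],[-1.8,0,0,0,0,0],[-2.4,0,0,0,0,0],[-3,0,0,0,0,0],[-3.6,0,0,0,0,0],[-4,0,0,0,0,0],[-4.3,0,0,0,0,0]]'
python3 - <<'E'
from h import *
c=snap('top','top14')
for k in((166,175),(206,217)):print(prof(c,k,(150,205)).astype(int).tolist())
for k in((166,175),(206,217),(230,250)): print([(r,onz(c,(k[0]+4,r),z).round(4).tolist()) for r,z in((192,.06),)])
# shelf front edge, to the right of the tote over plain bench
print(prof(c,(225,232),(155,180)).astype(int).tolist(),prof(c,(150,158),(155,180)).astype(int).tolist())
print([(z,r,onz(c,(195,r),z)[0].round(4)) for z,r in((.155,165),(.165,165),(.046,171),(.046,170))])
E
```

```text
time_s: 22.25
ee_pos: [0.5072, 0.1163, 0.25]
eef_rot: [3.142, -0.0, 0.006]
force: [4.4, -0.3, -0.8]
grip_width: 0.0257
grip_force: 60.0
time_s: 23.05
ee_pos: [0.4643, 0.116, 0.25]
eef_rot: [-3.142, -0.0, 0.006]
force: [4.1, -0.5, -2.1]
grip_width: 0.0253
grip_force: 60.0
[69, 70, 71, 72, 73, 73, 72, 71, 70, 70, 69, 68, 69, 69, 63, 48, 37, 36, 38, 36, 34, 34, 35, 36, 39, 47, 49, 49, 49, 49, 50, 50, 50, 50, 48, 56, 78, 86, 87, 86, 86, 107, 137, 145, 144, 143, 143, 142, 142, 142, 142, 142, 142, 142, 141]
[83, 85, 86, 87, 88, 89, 89, 88, 88, 87, 85, 85, 85, 82, 68, 48, 40, 40, 36, 32, 33, 39, 41, 41, 41, 41, 41, 41, 41, 40, 42, 57, 80, 84, 84, 84, 84, 84, 85, 82, 68, 65, 66, 65, 64, 72, 89, 93, 92, 93, 93, 93, 93, 93, 93]
[(192, [0.6002, 0.1821, 0.06])]
[(192, [0.5981, 0.0628, 0.06])]
[(192, [0.5969, -0.0086, 0.06])]
[89, 89, 89, 89, 88, 89, 89, 89, 88, 79, 68, 66, 65, 66, 66, 66, 66, 66, 66, 66, 66, 66, 66, 66, 65] [86, 86, 87, 86, 86, 87, 87, 87, 87, 82, 69, 60, 59, 59, 59, 60, 67, 81, 93, 100, 125, 144, 147, 146, 146]
[(0.155, 165, np.float64(0.662)), (0.165, 165, np.float64(0.66)), (0.046, 171, np.float64(0.6647)), (0.046, 170, np.float64(0.6677))]
```

The lip is at x≈0.603, the shelf's front edge at x≈0.663 and the cross wall at about 0.671–0.675. That leaves about 9.5 mm to go.

```bash
python3 -m jog '[[-0.2,0,0,0,0,0],[-0.5,0,0,0,0,0],[-0.8,0,0,0,0,0],[-0.95,0,0,0,0,0],[-0.95,0,0,0,0,0]]'
python3 - <<'E'
from h import *
c=snap('top','top15');print(ctrl.get_obs()['ee_pos'])
for k in((166,175),(180,186),(198,204),(206,217)):print(k,150,prof(c,k,(150,200)).astype(int).tolist())
cc=c
for y in(.18,.13,.063): print([(n,proj(c,[x,y,z]).round(1).tolist()) for n,x,z in(('edge',.663,.155),('wall -12',.662,.046),('lip',.594,.06),('lipin',.609,.06))])
E
```

```text
time_s: 23.6
ee_pos: [0.4549, 0.116, 0.2499]
eef_rot: [3.142, 0.001, 0.006]
force: [0.9, -0.1, -1.1]
grip_width: 0.0255
grip_force: 60.0
[0.4549125  0.11597259 0.24980431]
(166, 175) 150 [67, 68, 68, 68, 69, 71, 72, 72, 72, 72, 71, 70, 70, 69, 63, 48, 37, 36, 36, 36, 37, 37, 37, 34, 36, 45, 49, 50, 49, 49, 49, 49, 50, 49, 50, 50, 49, 48, 52, 69, 84, 87, 86, 85, 100, 135, 144, 144, 142, 142]
(180, 186) 150 [68, 74, 82, 88, 91, 93, 93, 94, 93, 94, 93, 93, 91, 89, 82, 76, 73, 69, 56, 42, 40, 40, 35, 32, 34, 38, 40, 40, 40, 39, 40, 52, 67, 71, 70, 73, 85, 86, 72, 78, 84, 86, 87, 84, 72, 69, 69, 68, 69, 94]
(198, 204) 150 [69, 74, 79, 82, 84, 86, 86, 87, 87, 86, 85, 85, 86, 84, 72, 53, 42, 40, 40, 40, 41, 39, 34, 32, 38, 41, 41, 41, 41, 41, 39, 50, 78, 85, 85, 87, 91, 81, 59, 52, 77, 85, 83, 74, 69, 70, 68, 66, 84, 127]
(206, 217) 150 [71, 77, 80, 83, 85, 86, 87, 88, 89, 89, 89, 88, 87, 84, 76, 66, 58, 49, 42, 40, 40, 38, 33, 32, 39, 41, 41, 41, 41, 40, 42, 57, 80, 84, 84, 84, 83, 84, 84, 84, 84, 84, 82, 71, 66, 65, 65, 64, 71, 89]
[('edge', [164.3, 165.2]), ('wall -12', [171.7, 172.3]), ('lip', [170.7, 194.1]), ('lipin', [170.7, 189.1])]
[('edge', [182.1, 164.9]), ('wall -12', [188.2, 172.0]), ('lip', [187.4, 193.8]), ('lipin', [187.4, 188.8])]
[('edge', [206.0, 164.4]), ('wall -12', [210.3, 171.6]), ('lip', [209.9, 193.4]), ('lipin', [209.9, 188.4])]
```

The cross wall's front face is at x≈0.662, in line with the shelf edge (0.663), and the lip is at 0.594 as planned. Now unhook: forward 1.5 cm, straight up, then back over the lip.

```bash
python3 -m jog '[[0.5,0,0,0,0,0],[1,0,0,0,0,0],[1.5,0,0,0,0,0],[1.5,0,0,0,0,0],[1.5,0,-2,0,0,0],[1.5,0,-4,0,0,0],[1.5,0,-6,0,0,0],[1.5,0,-7,0,0,0]]'
python3 -m jog '[[0,0,0,0,0,0],[-2,0,0,0,0,0],[-4,0,0,0,0,0],[-6,0,0,0,0,0],[-8,0,0,0,0,0],[-9,0,0,0,0,0],[-9,0,0,0,0,0]]'
python3 -m jog '[[0,0,2,0,0,0],[0,0,4,0,0,0],[0,0,6,0,0,0],[0,0,8,0,0,0],[0,0,9,0,0,0],[0,0,9.6,0,0,0],[0,0,9.6,0,0,0]]'
```

```text
time_s: 24.45
ee_pos: [0.4703, 0.1161, 0.3214]
eef_rot: [-3.141, -0.002, 0.006]
force: [-0.5, 0.9, -1.8]
grip_width: 0.0257
grip_force: 60.0
time_s: 25.15
ee_pos: [0.3796, 0.1156, 0.3195]
eef_rot: [3.141, 0.001, 0.006]
force: [0.8, -0.7, -1.5]
grip_width: 0.0257
grip_force: 60.0
time_s: 25.85
ee_pos: [0.3804, 0.1155, 0.2236]
eef_rot: [3.141, 0.001, 0.006]
force: [0.4, 0.5, -2.3]
grip_width: 0.0256
grip_force: 60.0
```

```bash
python3 -m jog '[[0,0,0.1,0,0,0],[0,0,0.2,0,0,0],[0,0,0.3,0,0,0],[0,0,0.3,0,0,0]]'
```

```text
time_s: 26.25
ee_pos: [0.3802, 0.1156, 0.2211]
eef_rot: [-3.141, -0.0, 0.006]
force: [-0.4, -1.1, -1.5]
grip_width: 0.0261
grip_force: 60.0
```

```bash
python3 -m jog '[[0,0,0.1,0,0,0],[0,0,0.1,0,0,0],[0,0,0.1,0,0,0]]'
```

```text
time_s: 26.55
ee_pos: [0.3802, 0.1156, 0.22]
eef_rot: [-3.142, -0.0, 0.006]
force: [-0.1, 1.0, -1.2]
grip_width: 0.0254
grip_force: 60.0
```

```bash
python3 -m jog '[[0,0,0.1,0,0,0],[0,0,0.1,0,0,0],[0,0,0.1,0,0,0]]'
python3 - <<'E'
from h import *
c=snap('top','top16');hook(c,204,246,176,222);print(proj(c,[.5372,.1165,.05]),prof(c,(186,190),(200,224)).astype(int).tolist())
E
```

```text
time_s: 26.85
ee_pos: [0.3802, 0.1156, 0.2199]
eef_rot: [3.142, -0.0, 0.006]
force: [-8.5, -2.1, 21.2]
grip_width: 0.0256
grip_force: 60.0
204 [137, 139, 138, 138, 138, 138, 138, 138, 138, 138, 138, 138, 138, 138, 137, 137, 136, 135, 137, 136, 97, 123, 132]
208 [137, 138, 138, 137, 136, 136, 137, 137, 137, 137, 137, 137, 137, 137, 137, 137, 134, 137, 136, 135, 98, 123, 132]
212 [138, 138, 137, 137, 133, 127, 124, 123, 122, 124, 122, 119, 117, 115, 138, 137, 138, 136, 136, 136, 99, 121, 133]
216 [138, 139, 137, 136, 136, 134, 127, 101, 113, 111, 62, 60, 63, 63, 65, 63, 62, 66, 99, 137, 99, 121, 133]
220 [137, 138, 138, 138, 137, 136, 137, 128, 113, 107, 128, 138, 129, 64, 65, 66, 131, 137, 137, 136, 100, 120, 132]
224 [138, 138, 138, 137, 137, 136, 136, 128, 114, 110, 115, 136, 127, 63, 66, 65, 130, 136, 135, 135, 102, 118, 132]
228 [137, 137, 137, 138, 137, 137, 136, 133, 114, 110, 111, 136, 127, 62, 66, 64, 129, 134, 133, 134, 102, 117, 132]
232 [137, 137, 138, 137, 137, 136, 135, 132, 115, 112, 114, 134, 126, 63, 65, 64, 128, 133, 132, 132, 103, 113, 129]
236 [137, 136, 137, 136, 136, 137, 136, 133, 114, 113, 113, 135, 126, 62, 65, 62, 127, 132, 131, 132, 104, 112, 129]
240 [136, 135, 135, 136, 135, 135, 135, 133, 117, 113, 113, 135, 126, 62, 65, 64, 126, 131, 131, 131, 105, 110, 128]
244 [135, 135, 134, 134, 134, 135, 135, 133, 116, 114, 114, 136, 128, 62, 67, 65, 127, 131, 131, 133, 105, 109, 128]
[192.52415722 212.99803044] [133, 140, 138, 138, 137, 137, 137, 136, 136, 136, 137, 135, 125, 110, 79, 86, 127, 137, 136, 136, 135, 136, 136, 135]
```

The hook is firmly on the bench: 21 N contact, level, shadow height about 0.05. Release and rise.

```bash
python3 -m jog '[[0,0,-0.05,0,0,0],[0,0,-0.05,0,0,0],[0,0,-0.05,0,0,0],[0,0,-0.05,0,0,0],[0,0,-0.05,0,0,0]]' 55
python3 -m jog '[[0,0,-1,0,0,0],[0,0,-3,0,0,0],[0,0,-6,0,0,0],[0,0,-10,0,0,0],[0,0,-15,0,0,0],[0,0,-15,0,0,0],[0,0,-15,0,0,0]]'
python3 - <<'E'
from h import *
c=snap('top','top17');hook(c,208,250,176,222)
d=cv2.absdiff(c['img'],load('top0')['img']).max(2);
for n,x,y in[('pot',130,256),('vial',125,204),('rack',92,227),('beaker',369,285),('bottle',387,173),('carton',263,132),('red',305,300)]: print(n,d[y-12:y+12,x-12:x+12].mean().round(1))
for k in((166,175),(206,217)):print(prof(c,k,(165,200)).astype(int).tolist())
# jars: template match
t=load('top0')['img'][110:140,170:220];r=cv2.matchTemplate(c['img'][105:185,160:230],t,cv2.TM_CCOEFF_NORMED);print(cv2.minMaxLoc(r))
E
```

```text
time_s: 27.4
ee_pos: [0.3802, 0.1155, 0.2193]
eef_rot: [3.142, 0.0, 0.006]
force: [0.2, 0.1, -0.5]
grip_width: 0.0513
grip_force: 0.0
time_s: 28.1
ee_pos: [0.3799, 0.1155, 0.3705]
eef_rot: [-3.141, -0.002, 0.006]
force: [0.0, 0.0, -0.1]
grip_width: 0.0517
grip_force: 0.0
208 [137, 137, 137, 135, 136, 135, 135, 136, 135, 136, 135, 136, 136, 136, 137, 136, 135, 136, 135, 135, 98, 123, 132]
212 [137, 136, 137, 136, 133, 125, 124, 121, 121, 122, 122, 118, 115, 113, 137, 136, 136, 135, 135, 135, 99, 120, 132]
216 [136, 136, 137, 136, 137, 133, 128, 99, 112, 110, 63, 61, 61, 63, 65, 62, 61, 64, 97, 136, 99, 120, 132]
220 [136, 137, 135, 137, 136, 135, 135, 129, 112, 107, 127, 136, 127, 62, 66, 65, 130, 136, 135, 135, 101, 119, 131]
224 [137, 136, 136, 136, 135, 135, 135, 127, 112, 108, 114, 134, 126, 62, 65, 64, 129, 135, 134, 135, 101, 117, 131]
228 [137, 136, 136, 137, 137, 135, 135, 131, 114, 109, 109, 135, 125, 62, 65, 63, 129, 134, 133, 134, 101, 115, 130]
232 [136, 136, 136, 136, 136, 135, 135, 132, 113, 112, 113, 134, 126, 61, 65, 65, 127, 132, 131, 132, 103, 114, 129]
236 [136, 137
[... 168 characters left out ...]
 126, 61, 65, 62, 125, 131, 129, 130, 102, 109, 126]
244 [134, 134, 134, 135, 135, 135, 135, 131, 116, 113, 113, 135, 126, 62, 66, 63, 128, 131, 130, 132, 104, 107, 127]
248 [135, 130, 120, 59, 40, 41, 21, 97, 118, 113, 101, 136, 127, 64, 66, 64, 127, 132, 130, 131, 105, 108, 128]
pot 7.7
vial 9.7
rack 10.0
beaker 8.8
bottle 6.1
carton 7.4
red 28.6
[46, 36, 35, 35, 34, 36, 36, 35, 32, 34, 45, 48, 48, 47, 47, 48, 47, 47, 47, 47, 48, 47, 46, 51, 67, 81, 84, 83, 82, 96, 131, 139, 138, 137, 137]
[63, 56, 48, 40, 38, 39, 37, 31, 31, 37, 39, 40, 39, 39, 38, 40, 56, 77, 82, 81, 81, 81, 81, 81, 81, 81, 81, 79, 69, 64, 63, 63, 60, 80, 124]
(-0.6226258277893066, 0.7202402353286743, (20, 29), (10, 40))
```

```bash
python3 - <<'E'
from h import *
for n in('top0','top17'):
    h=cv2.cvtColor(load(n)['img'],cv2.COLOR_BGR2HSV);m=((h[...,0]<6)&(h[...,1]>200)&(h[...,2]>60))[260:340,280:335];y,x=np.nonzero(m);print(m.sum(),x.mean(),y.mean())
print(ctrl.hand_in())
E
```

```text
261 29.659003831417625 46.55555555555556
281 29.73665480427046 46.686832740213525
the job is handed in; nothing more can be done
None
```

The job is done and handed in at about 28 s: the tote is about 110 mm forward with its cross wall at the shelf edge, and the hook stands blade down, about 5 cm clear in front of the tote. My first pull missed because a mistyped row let the hook slip in the grip, so I set it down, regripped it and pulled again; the jars (checked by image match) moved with the tote, and nothing else moved.

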